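Wedge up the baking stone

TASK

The baking stone sits snugly in its low steel stand: pick up the wooden wedge, lay it flat on the counter and push it, thin end first and square to the stone, under the middle of the stone's front edge (the long edge facing the robot, on the open side of the stand) until that whole edge is about 5 mm clear of the runners, the back staying down. Finish while holding the wedge there, still gripped, with the gripper not touching the stone, and leave everything else on the counter where it is.

Things in the scene. Friction and masses are not known exactly. Their poses are not given: they have to be found in the camera images.
- stand: low steel stand fixed to the counter: two runners along its x, 14 mm high, 20 mm wide, centred 95 mm either side of the middle, x = -105 to +95 mm; a back rail 14 mm high at x = +82 to +92, then a stop; side lips 114 mm from the middle; stop and lips 22 mm high. Front (-x, towards the robot) open: 170 mm of bare counter between the runners. Origin on the counter under the stone's centre; z up.
- stone: beige baking stone, 180 mm (x) by 220 mm (y), 12 mm thick, about 0.85 kg, loose, lying on the stand's runners, its underside 14 mm above the counter and 2 to 3 mm of play in the stand. Origin at the centre of its underside; axes as the stand's.
- stone_front (a point): middle of the lower front edge of the stone (stone x = -90 mm, at its underside); 14 mm above the counter when the stone is down
- stone_front_left (a point): left end (+y) of that lower front edge, 110 mm from its middle
- stone_front_right (a point): right end (-y) of that lower front edge
- stone_back (a point): middle of the lower back edge of the stone, about which it tips when the front is lifted
- wedge: light wooden wedge, 120 mm long (x), 34 mm wide (y), 80 g, lying flat. Thin end at x = +60 mm, 4 mm thick; the top rises evenly, 1 in 4, to 24 mm at x = -20; behind, x = -60 to -20, a grip block 40 mm high. Origin at the middle of its underside. It lies left or right of the stand, the thin end roughly away from the robot.
- wedge_tip (a point): middle of the wedge's thin end, at its underside. The ramp meets the resting stone's lower edge once this point is 40 mm past (under) the edge; each further 4 mm lifts the edge 1 mm, at most 10 mm before the grip block meets the stone. Pushing takes roughly 5 to 15 N.
- block: bystander: plain rectangular wooden block 120 by 34 by 30 mm, same wood as the wedge but with no ramp, lying on the other side from the wedge; origin at the centre of its underside
- bottle: bystander: amber squeeze bottle, 60 mm across, 190 mm tall; origin under its centre
- shaker: bystander: glass shaker jar, 64 mm across, 120 mm tall; origin under its centre
- dip_cup: bystander: white dip cup, 66 mm across, 35 mm tall; origin under its centre
- tub: bystander: white deli tub, 110 mm across, 70 mm tall; origin under its centre
- brush: bystander: pastry brush 200 mm long lying on the counter; origin under its middle
- cutter_ring: bystander: steel dough-cutter ring, 90 mm across, 30 mm tall; origin under its centre
There are look-alikes about, which are no part of the job. Leave any blue or purple look-alike of the wedge alone.

How it is judged:
On the way, in this order (a step that is already met when the one before it is completed fails the run):
1. the wedge is gripped while the stone still lies flat (contact force between wedge and the fingers above 2 N and z of stone_front in the frame of stand below 0.0155 m), for 0.2 s.
2. the wedge's thin end is under the stone's front edge, the wedge gripped and the stone still down (all of step 1 and x of wedge_tip in the frame of stand above -0.09 m and z of wedge_tip in the frame of stand below 0.01 m and horizontal distance between wedge_tip and stone_front below 0.05 m), for 0.05 s.
At the end, for the whole second after the job is handed in: Stone front edge 3 to 8 mm above the runners (both ends over 2.5 mm), borne by the wedge, back edge down. Wedge flat on the counter, within 35 mm of the middle and 0.2 rad of square, still gripped (over 2 N) and pressed by the stone (over 1 N). Arm and fingers off the stone; all at rest (z of stone_front in the frame of stand between 0.017 and 0.022 m and z of each of stone_front_left, stone_front_right in the frame of stand above 0.0165 m and z of stone_back in the frame of stand between 0.0115 and 0.016 m and contact force between wedge and stone above 1 N and contact force between wedge and the fingers above 2 N and contact force between each of the arm, the fingers and stone below 0.5 N and contact force between block and stone below 0.2 N and angle between wedge's own z axis and vertical below 0.08 rad and height (world z) of wedge below 0.004 m and y of wedge in the frame of stand between -0.035 and 0.035 m and angle between the x axis of wedge and the x axis of stand, either way round below 0.2 rad and linear speed of each of stone, wedge below 0.01 m/s); the arm keeps its last pose, push and grip.
It fails at once if a bystander (block, bottle, shaker, dip cup, tub, brush or ring) is moved more than 30 mm (distance of any of block, bottle, shaker, dip_cup, tub, brush, cutter_ring from where it was at the start of the episode above 0.03 m).
It also fails if it takes over 42 s, if anything falls off the work surface, if the arm or the gripper's body presses on something with over 40 N, if the wrist force passes 120 N, or if a joint passes its speed limit or range.

ROBOT

A 7-joint arm with a two-finger parallel gripper is mounted at the origin on the work surface. World frame = base frame: x ahead of the robot, y to its left, z up, the work surface at z = 0. Lengths are in m, angles in rad, forces in N, time in s.
With the tool pointing down it reaches from about 0.4 to 0.925 m from the base axis. Payload 5.6 kg.
Tool frame: the origin (TCP) lies midway between the tips of the shut fingers; the grasp point (between the pads) lies 19 mm behind it; z points along the fingers, y is the line along which they close (so a half turn about z gives the same grasp; the last joint's range is limited). The gripper opens to 85 mm and grips with 20 to 120 N. Pads are 22 mm wide; open, the fingers measure 114 mm over their backs; the gripper's body (76 mm by 85 mm) begins 54 mm behind the grasp point. The pads swing forward as they close: fully open they stand 13 mm farther back than shut.
Start: joints at [-1.254, 0.468, -0.012, 1.603, 0.006, 1.071, -0.056], TCP at [0.229, 0.608, 0.231] pointing down, gripper open.
Joint ranges: [-2.53, 2.53], [-0.31, 2.02], [-1.57, 1.55], [0.28, 2.44], [-1.29, 4.43], [0.15, 1.84], [-2.92, 2.92]. Speed limits (rad/s): [2.57, 2.57, 3.14, 3.14, 3.14, 3.14, 3.14].

INTERFACE

Orientations are given as a rotation vector (axis times angle).
In Python, from plant import status, imaging, robot gives the robot as it stands.
- The arm moves only by the tool step_arm, never from a script. Its argument "rows" is a list of rows, each a list of 3 entries, a list of its own where there are three numbers: the shift along the tool's x, y, z scaled (see below), then the turn, a rotation vector about the tool's x, y, z scaled (see below), then the gripper's target within -1 to 1 (fully open at 1, half-way at 0, shut at -1). In form: [[[x, y, z], [ax, ay, az], hand], ...]. A call has exactly 10 rows; each row is the pose to reach, as a shift and turn from the pose commanded when the call began, along the tool's axes at that moment; what a row does not reach only later rows make up. The controller multiplies each number of a shift by 200 mm and each number of a turn by 2 rad. A row lasts 1/8 s, in which the tool goes at most 62.5 mm and 10.7 degrees, less where a joint would pass 70% of its speed; a pose out of reach is approached as far as the arm can. A call with a number of a shift or a turn outside -1 to 1 is refused whole. A call with a gripper value outside its range is refused whole. The fingers move at their own pace and stop on an object; the grip force is fixed at half the most. Time passes only in rows, so rows that repeat a pose let the fingers close, or fill a call up. It gives the time, the measured TCP pose, the force, the opening and the grip force at its end, in the units of the state.
- status.get_obs(): the state, without advancing time (a new reading comes with each control period).
- imaging.get_image(name): name is "scene" or "top" or "wrist"; returns (picture, depth): 384x512x3 uint8, blue, green, red; 384x512 float32, m along the optical axis (not along the pixel's ray), 0 where there is no reading.
- imaging.camera_params(name): a dict with "K" (3x3 intrinsics, pixels), "k1" (the pictures are not rectified: a ray, as slopes to the right and down, at radius r is drawn at 1 + k1 r^2 times it, then the intrinsics apply), "R" (3x3) and "t" (3): a world point X has camera coordinates R X + t; the wrist camera has in their place "T_tool_cam" (4x4, takes a point from camera to tool coordinates, whose origin is the TCP and whose axes are the flange's). Camera axes: x right, y down, z forward; pixel columns grow to the right and rows downward; lengths in m; the calibration is good to about 2 mm. A picture is of the moment at which its call begins: read the wrist's pose just before it. camera_params takes no time and is no camera call.
- robot.finish_job(): hands the job in; it is judged then, once.
The state is a dict: "time_s": time; "qpos": joint angles; "qd": joint speeds; "effort": joint torques, N m; "tool_pos": TCP position; "tcp_rot": TCP orientation; "contact_force": force on the tool from outside, world axes, zero at the start; "ft_torque": the same for the moment, N m; "width": finger opening in m; "gripper_force": force on a finger pad.
Only numpy, scipy, OpenCV 4.12 (cv2) and the standard library are available. Lean on these libraries where they do the work, as an engineer would, in place of code of your own. Each camera call takes 0.05 s, during which the arm holds its last target. There are 200 camera calls.

## Working session

There is one attempt and no reset: what is moved stays moved. The work goes in short steps, Python scripts to look and compute and a tool call to move; the robot and the scene stay as the last step left them, time stands still between calls to the robot, and variables do not carry over. Pictures are saved under pics/ and viewed, at most 10 in all, crops included, and the job is handed in when it is done.

Besides the shell and the picture viewer there is one more tool, called after "Emit:" in YAML: its name, and indented under it one key for each argument. step_arm: Moves the arm, as the interface text tells. Its arguments: {"type":"object","properties":{"rows":{"type":"array"}},"required":["rows"]}

```bash
mkdir -p pics; cat > h.py <<'E'
import numpy as np, cv2
from plant import status, imaging, robot
from scipy.spatial.transform import Rotation as Ro
def cloud(name):
    o=status.get_obs(); im,d=imaging.get_image(name); p=imaging.camera_params(name)
    K=np.array(p["K"]); h,w=d.shape
    u,v=np.meshgrid(np.arange(w),np.arange(h))
    pts=np.stack([u,v],-1).reshape(-1,1,2).astype(float)
    n=cv2.undistortPoints(pts,K,np.array([p["k1"],0,0,0,0.])).reshape(h,w,2)
    C=np.dstack([n*d[...,None],d])
    if "R" in p: X=(C-np.array(p["t"]))@np.array(p["R"])
    else:
        T=np.array(p["T_tool_cam"]); X=C@T[:3,:3].T+T[:3,3]
        X=X@Ro.from_rotvec(o["tcp_rot"]).as_matrix().T+np.array(o["tool_pos"])
    X[d==0]=np.nan
    return im,d,X
E
python3 - <<'E'
from h import *
print(status.get_obs())
a=[]
for n in("scene","top"):
    im,d,X=cloud(n); np.savez("pics/"+n,im=im,X=X); a.append(im)
cv2.imwrite("pics/a.png",cv2.resize(a[0],(800,600))); cv2.imwrite("pics/b.png",cv2.resize(a[1],(800,600)))
E
```

```text
{'time_s': 0.0, 'qpos': array([-1.2540056 ,  0.46837987, -0.01162643,  1.60361932,  0.00601622,
        1.0714099 , -0.05627078]), 'qd': array([ 0.00028547,  0.00144989,  0.0001398 , -0.00080695, -0.00079023,
        0.00045404,  0.00184653]), 'effort': array([-9.80331024e-04, -5.32394135e+01,  2.06499919e-02, -2.51306069e+01,
        1.13084036e-02,  7.75645603e-03,  1.43971977e-05]), 'tool_pos': array([0.22870905, 0.6078371 , 0.23033838]), 'tcp_rot': array([-5.62089100e-01, -3.09070306e+00,  2.78247676e-03]), 'contact_force': array([ 0.17153783, -0.50238946, -0.20914905]), 'ft_torque': array([-0.04172253,  0.02247725, -0.00462287]), 'gripper_force': 0.0, 'width': 0.08522205353795381}
```

View pics/a.png

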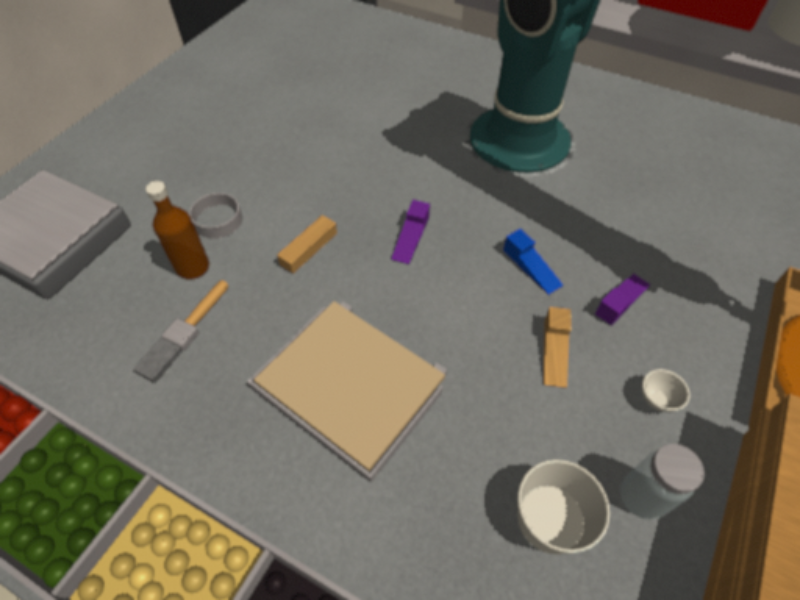

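View pics/b.png

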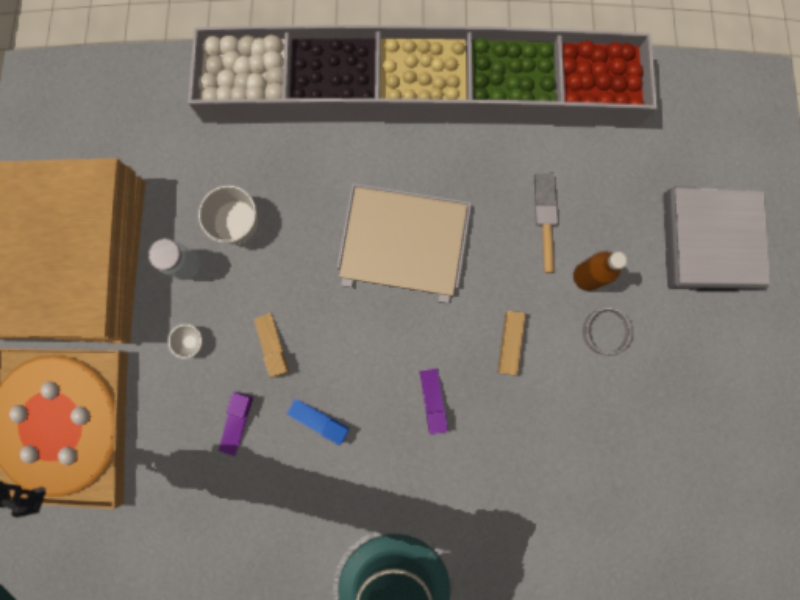

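```bash
python3 - <<'E'
from h import *
f=np.load("pics/top.npz"); im,X=f["im"],f["X"]
hsv=cv2.cvtColor(im,cv2.COLOR_BGR2HSV)
print(np.nanmedian(X[200:210,280:300].reshape(-1,3),0))
z=X[...,2]
def box(name,m):
    m=cv2.morphologyEx(m.astype(np.uint8),cv2.MORPH_OPEN,np.ones((2,2)))
    P=X[m>0]; P=P[~np.isnan(P[:,0])]
    r=cv2.minAreaRect((P[:,:2]*1000).astype(np.float32)); print(name,len(P),r,'z',np.percentile(P[:,2],[5,50,95]).round(4)); return P
def roi(x0,x1,y0,y1):
    m=np.zeros(z.shape,bool); s=.64; m[int(y0*s):int(y1*s),int(x0*s):int(x1*s)]=1; return m
wood=(hsv[...,0]<22)&(hsv[...,1]>70)
P=box("stone",roi(330,480,175,302)&(z>.018)&(z<.035)&wood)
np.save("stone.npy",P)
w=box("wedge",roi(245,298,305,382)&wood)
wl=roi(245,298,305,382)&(z>.033); box("wedge block",wl)
box("block",roi(490,535,300,385)&wood)
box("purple",roi(410,455,360,440)&(hsv[...,0]>130)&(hsv[...,1]>90)); box("blue",roi(280,355,390,450)&(hsv[...,0]>100)&(hsv[...,1]>120))
box("feetL",roi(335,358,276,290)&(z>.007)&(z<.03)&~wood);box("feetR",roi(432,455,290,305)&(z>.007)&(z<.03)&~wood)
np.save("wedge.npy",w)
c=im[185:260,145:350]; g=np.vstack([cv2.resize(c,None,fx=3.8,fy=3.8,interpolation=3)]); cv2.imwrite("pics/c.png",g)
# wedge fit
xy=w[:,:2]-w[:,:2].mean(0); u,s,vt=np.linalg.svd(xy,full_matrices=False); a=vt[0]*np.sign(vt[0][0]); t=xy@a
print("axis deg",np.degrees(np.arctan2(a[1],a[0])))
for lo in range(-70,70,10):
    k=(t>=lo/1e3)&(t<lo/1e3+.01)
    if k.any(): print(lo,k.sum(),np.nanmedian(w[k,2]).round(4))
E
```

```text
[ 5.17051611e-01 -1.11318130e-01  3.69292601e-04]
stone 4106 ((666.3623046875, -17.842674255371094), (220.5878143310547, 178.0015106201172), 81.0274658203125) z [0.0214 0.0261 0.03  ]
wedge 504 ((462.6778869628906, 236.71084594726562), (120.98347473144531, 36.25370407104492), 19.7889404296875) z [-0.0011  0.0168  0.0423]
wedge block 148 ((425.4595947265625, 224.3799285888672), (38.857139587402344, 30.33006477355957), 19.027334213256836) z [0.0102 0.0393 0.044 ]
block 522 ((470.68084716796875, -227.27883911132812), (44.149723052978516, 122.75463104248047), 82.32088470458984) z [0.0002 0.0297 0.0335]
purple 472 ((357.17401123046875, -76.85965728759766), (121.89111328125, 36.45127487182617), 9.263175010681152) z [-0.0003  0.0182  0.0426]
blue 455 ((315.8450622558594, 144.4913787841797), (118.31482696533203, 37.8106575012207), 62.83216094970703) z [0.0029 0.0187 0.0422]
feetL 36 ((585.1088256835938, 91.34565734863281), (17.904882431030273, 14.218770027160645), 86.73673248291016) z [0.0002 0.0117 0.0165]
feetR 35 ((555.9979248046875, -97.06591796875), (19.569774627685547, 14.334168434143066), 87.61101531982422) z [-0.0004  0.0122  0.0163]
axis deg 19.846527239230667
-60 39 0.0153
-50 44 0.0394
-40 47 0.0394
-30 47 0.0388
-20 38 0.0341
-10 40 0.0214
0 43 0.0177
10 40 0.0161
20 40 0.0136
30 39 0.0105
40 38 0.0081
50 39 0.0067
60 10 0.0034
```

View pics/c.png

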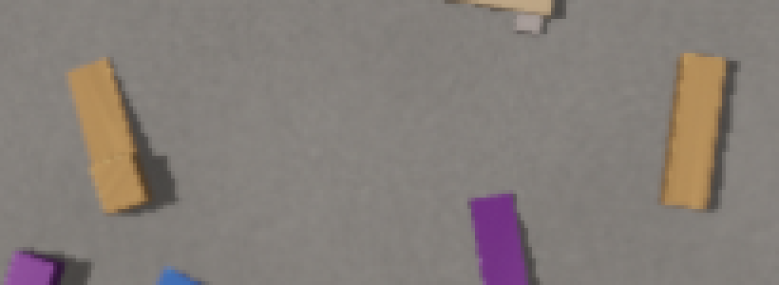

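The object at top-view (270,345) is wood with a step and a ramp, thin end away from the robot, so it is the wedge. The one at (512,343) is plain wood, so it is the block. The ones at (235,423), (433,400) and (318,422) are purple or blue look-alikes to leave alone. The crop confirms the step at crop (113,157), and the depth profile falls from 39 mm to 4 mm along the wedge. Stone front edge and stand feet agree: stand yaw is about -9°, and the edge middle is at (0.5775, -0.004).

```bash
cat > go.py <<'E'
import sys
from h import *
# target: TCP x y z, tool-y yaw deg ; prints full shift/turn in units of the move call
def go(x,y,z,yawy):
    o=status.get_obs(); R=Ro.from_rotvec(o["tcp_rot"]); p=np.array(o["tool_pos"])
    a=np.radians(yawy); yv=np.array([np.cos(a),np.sin(a),0]); zv=np.array([0,0,-1.]); 
    Rt=Ro.from_matrix(np.column_stack([np.cross(yv,zv),yv,zv]))
    print("at",p.round(4),"shift",(R.inv().apply(np.array([x,y,z])-p)/.2).round(4),"turn",((R.inv()*Rt).as_rotvec()/2).round(4))
if __name__=="__main__": go(*map(float,sys.argv[1:]))
E
python3 go.py .425 .223 .17 109.8
```

```text
at [0.2288 0.6079 0.2304] shift [-1.596  -1.455   0.3046] turn [-8.000e-04 -2.000e-04 -3.527e-01]
```

Emit:
step_arm:
  rows:
    - [[-0.1,-0.09,0],[0,0,0],1]
    - [[-0.25,-0.23,0],[0,0,-0.02],1]
    - [[-0.42,-0.38,0],[0,0,-0.06],1]
    - [[-0.6,-0.54,0],[0,0,-0.1],1]
    - [[-0.78,-0.7,0],[0,0,-0.14],1]
    - [[-0.95,-0.86,0],[0,0,-0.18],1]
    - [[-1,-0.91,0.05],[0,0,-0.24],1]
    - [[-1,-0.91,0.1],[0,0,-0.3],1]
    - [[-1,-0.91,0.1],[0,0,-0.35],1]
    - [[-1,-0.91,0.1],[0,0,-0.35],1]

```text
time_s: 1.35
tool_pos: [0.3519, 0.3673, 0.2109]
tcp_rot: [0.53, -3.096, 0.001]
contact_force: [0.2, -0.3, 0.9]
width: 0.0856
gripper_force: 0.0
```

```bash
python3 go.py .425 .223 .17 109.8
```

```text
at [0.3519 0.3673 0.2109] shift [-0.1051 -0.8019  0.2049] turn [-0.0001 -0.0003 -0.0034]
```

Emit:
step_arm:
  rows:
    - [[-0.01,-0.1,0.02],[0,0,0],1]
    - [[-0.03,-0.25,0.05],[0,0,0],1]
    - [[-0.05,-0.42,0.1],[0,0,0],1]
    - [[-0.08,-0.6,0.15],[0,0,0],1]
    - [[-0.1,-0.74,0.2],[0,0,-0.003],1]
    - [[-0.105,-0.8,0.205],[0,0,-0.003],1]
    - [[-0.105,-0.8,0.205],[0,0,-0.003],1]
    - [[-0.105,-0.8,0.205],[0,0,-0.003],1]
    - [[-0.105,-0.8,0.205],[0,0,-0.003],1]
    - [[-0.105,-0.8,0.205],[0,0,-0.003],1]

```text
time_s: 2.6
tool_pos: [0.4249, 0.2245, 0.1704]
tcp_rot: [-0.543, 3.094, 0.0]
contact_force: [-0.2, 0.2, -0.7]
width: 0.0853
gripper_force: 0.0
```

```bash
python3 - <<'E'
from h import *
im,d,X=cloud("wrist"); z=X[...,2]; hsv=cv2.cvtColor(im,cv2.COLOR_BGR2HSV)
cv2.imwrite("pics/d.png",im)
wood=(hsv[...,0]<22)&(hsv[...,1]>90)&(np.abs(X[...,0]-.46)<.1)&(np.abs(X[...,1]-.237)<.08)
m=cv2.morphologyEx(wood.astype(np.uint8),cv2.MORPH_OPEN,np.ones((3,3)))>0
for n,k in(("all",m),("grip",m&(z>.035))):
    P=X[k]; print(n,len(P),cv2.minAreaRect((P[:,:2]*1000).astype(np.float32)),np.percentile(P[:,2],[2,50,98]).round(4))
E
python3 go.py .425 .223 .07 109.8
```

```text
all 3028 ((466.62353515625, 240.75466918945312), (120.14804077148438, 36.195411682128906), 19.800613403320312) [0.0035 0.0207 0.0406]
grip 1310 ((428.8149108886719, 228.37408447265625), (40.33060073852539, 33.85973358154297), 19.764575958251953) [0.0374 0.0394 0.0408]
at [0.425  0.2243 0.1704] shift [ 0.0023 -0.0062  0.502 ] turn [0.0001 0.0001 0.0007]
```

View pics/d.png

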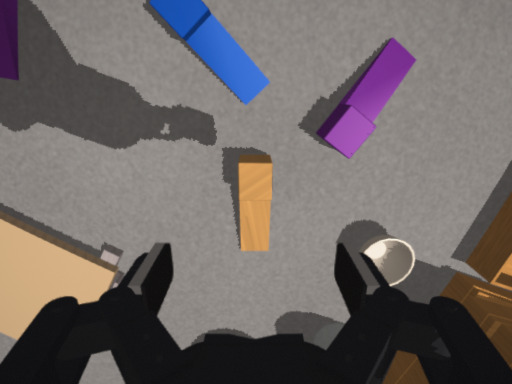

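Emit:
step_arm:
  rows:
    - [[-0.012,0.005,0.08],[0,0,0],1]
    - [[-0.012,0.005,0.22],[0,0,0],1]
    - [[-0.012,0.005,0.4],[0,0,0],1]
    - [[-0.012,0.005,0.56],[0,0,0],1]
    - [[-0.012,0.005,0.68],[0,0,0],1]
    - [[-0.012,0.005,0.76],[0,0,0],1]
    - [[-0.012,0.005,0.8],[0,0,0],1]
    - [[-0.012,0.005,0.815],[0,0,0],1]
    - [[-0.012,0.005,0.815],[0,0,0],1]
    - [[-0.012,0.005,0.815],[0,0,0],1]

```text
time_s: 3.9
tool_pos: [0.4276, 0.2258, 0.0079]
tcp_rot: [-0.541, 3.093, 0.001]
contact_force: [0.0, -0.2, -0.4]
width: 0.0857
gripper_force: 0.0
```

Emit:
step_arm:
  rows:
    - [[0,0,0],[0,0,0],0.6]
    - [[0,0,0],[0,0,0],0.3]
    - [[0,0,0],[0,0,0],0]
    - [[0,0,0],[0,0,0],-0.3]
    - [[0,0,0],[0,0,0],-0.6]
    - [[0,0,0],[0,0,0],-1]
    - [[0,0,0],[0,0,0],-1]
    - [[0,0,0],[0,0,0],-1]
    - [[0,0,0],[0,0,0],-1]
    - [[0,0,0],[0,0,0],-1]

```text
time_s: 5.15
tool_pos: [0.4273, 0.2257, 0.0076]
tcp_rot: [-0.541, 3.094, 0.0]
contact_force: [-0.6, -0.2, 4.6]
width: 0.033
gripper_force: 60.1
```

```bash
python3 go.py .427 .226 .08 109.8
```

```text
at [0.4273 0.2257 0.0076] shift [ 0.0005  0.002  -0.3622] turn [0.0001 0.0002 0.0003]
```

Emit:
step_arm:
  rows:
    - [[0,0,-0.04],[0,0,0],-1]
    - [[0,0,-0.12],[0,0,0],-1]
    - [[0,0,-0.22],[0,0,0],-1]
    - [[0,0,-0.3],[0,0,0],-1]
    - [[0,0,-0.35],[0,0,0],-1]
    - [[0,0,-0.36],[0,0,0],-1]
    - [[0,0,-0.36],[0,0,0],-1]
    - [[0,0,-0.36],[0,0,0],-1]
    - [[0,0,-0.36],[0,0,0],-1]
    - [[0,0,-0.36],[0,0,0],-1]

```text
time_s: 6.4
tool_pos: [0.427, 0.2254, 0.079]
tcp_rot: [0.541, -3.094, 0.0]
contact_force: [-0.4, 1.0, -0.5]
width: 0.0332
gripper_force: 59.7
```

```bash
python3 go.py .454 .0157 .08 81
```

```text
at [0.427  0.2254 0.079 ] shift [ 0.2286 -1.0322 -0.0046] turn [-1.000e-04 -2.000e-04  2.516e-01]
```

Emit:
step_arm:
  rows:
    - [[0.01,-0.06,0],[0,0,0.01],-1]
    - [[0.04,-0.18,0],[0,0,0.04],-1]
    - [[0.08,-0.34,0],[0,0,0.08],-1]
    - [[0.12,-0.52,0],[0,0,0.12],-1]
    - [[0.16,-0.7,0],[0,0,0.17],-1]
    - [[0.2,-0.85,0],[0,0,0.21],-1]
    - [[0.22,-0.95,0],[0,0,0.24],-1]
    - [[0.228,-0.99,0],[0,0,0.25],-1]
    - [[0.228,-1,0],[0,0,0.251],-1]
    - [[0.228,-1,0],[0,0,0.251],-1]

```text
time_s: 7.65
tool_pos: [0.452, 0.0228, 0.0792]
tcp_rot: [-0.242, -3.132, -0.001]
contact_force: [0.1, -0.3, -0.5]
width: 0.033
gripper_force: 59.6
```

```bash
python3 go.py .454 .0157 .0085 81
```

```text
at [0.452  0.0228 0.0792] shift [-0.0151 -0.0335  0.3537] turn [ 0.0002 -0.0001  0.0014]
```

Emit:
step_arm:
  rows:
    - [[-0.005,-0.01,0.03],[0,0,0],-1]
    - [[-0.01,-0.02,0.09],[0,0,0],-1]
    - [[-0.015,-0.03,0.17],[0,0,0],-1]
    - [[-0.015,-0.0335,0.24],[0,0,0.001],-1]
    - [[-0.015,-0.0335,0.29],[0,0,0.001],-1]
    - [[-0.015,-0.0335,0.32],[0,0,0.001],-1]
    - [[-0.015,-0.0335,0.335],[0,0,0.001],-1]
    - [[-0.015,-0.0335,0.345],[0,0,0.001],-1]
    - [[-0.015,-0.0335,0.351],[0,0,0.001],-1]
    - [[-0.015,-0.0335,0.351],[0,0,0.001],-1]

```text
time_s: 8.9
tool_pos: [0.4541, 0.0149, 0.0092]
tcp_rot: [0.248, 3.131, 0.0]
contact_force: [0.3, -0.4, -0.1]
width: 0.0335
gripper_force: 59.6
```

```bash
cat > meas.py <<'E'
from h import *
import sys
o=status.get_obs(); print(o["time_s"],o["tool_pos"].round(4),o["contact_force"].round(1))
for n in("top","scene","wrist"):
    im,d,X=cloud(n); cv2.imwrite(f"pics/{sys.argv[1]}_{n}.png",im); hsv=cv2.cvtColor(im,cv2.COLOR_BGR2HSV)
    np.savez(f"pics/{sys.argv[1]}_{n}",im=im,X=X)
    a=np.radians(-8.95); ex=np.array([np.cos(a),np.sin(a)]); ey=np.array([-ex[1],ex[0]])
    q=X[...,:2]-np.array([.5775,-.0038]); u=q@ex; v=q@ey; z=X[...,2]; wood=(hsv[...,0]<22)&(hsv[...,1]>60)
    w=wood&(np.abs(v)<.05)&(u>-.2)&(u<-.004)&(z<.05)
    s=wood&(np.abs(v)<.13)&(u>-.03)&(u<.21)&(z>.018)&(z<.045)
    for l,m in(("wedge",w),("stone",s)):
        m=cv2.morphologyEx(m.astype(np.uint8),cv2.MORPH_OPEN,np.ones((2,2)))>0
        if m.sum()<30: continue
        P=np.column_stack([u[m],v[m],z[m]])*1000
        print(n,l,len(P),"u",np.percentile(P[:,0],[1,99]).round(1),"v",np.percentile(P[:,1],[1,50,99]).round(1),"ang",round(cv2.minAreaRect(P[:,:2].astype(np.float32))[2],2))
        if l=="stone":
            for lo,hi in((-90,-40),(40,90)):   # front edge and height, right/left
                k=(P[:,1]>lo)&(P[:,1]<hi)
                if k.sum()>20: print("   v",lo,"front u",np.percentile(P[k,0],1).round(1),"z slope,z at front",np.polyfit(P[k,0],P[k,2],1).round(3))
        else:
            k=(P[:,0]>P[:,0].max()-60); f=np.polyfit(P[k,0],P[k,1],1); print("   yaw rel stand deg",np.degrees(f[0]).round(2),"v at max u",np.polyval(f,P[:,0].max()).round(1))
E
python3 meas.py e
```

```text
8.9 [0.4541 0.0149 0.0092] [ 0.3 -0.4 -0.1]
top wedge 131 u [-86.9 -25.6] v [-22.3  -4.6  12.8] ang 2.75
   yaw rel stand deg 7.34 v at max u -2.4
top stone 4255 u [nan nan] v [nan nan nan] ang 1.08
   v -90 front u 1.8 z slope,z at front [9.0000e-03 2.5055e+01]
   v 40 front u 1.8 z slope,z at front [1.400e-02 2.457e+01]
scene wedge 682 u [nan nan] v [nan nan nan] ang 0.63Traceback (most recent call last):
  File "meas.py", line 21, in <module>
    k=(P[:,0]>P[:,0].max()-60); f=np.polyfit(P[k,0],P[k,1],1); print("   yaw rel stand deg",np.degrees(f[0]).round(2),"v at max u",np.polyval(f,P[:,0].max()).round(1))
                                  ~~~~~~~~~~^^^^^^^^^^^^^^^^^
    raise TypeError("expected non-empty vector for x")
TypeError: expected non-empty vector for x
```

```bash
sed -i 's/u=q@ex; v=q@ey; z=X\[...,2\]/u=q@ex; v=q@ey; z=np.nan_to_num(X[...,2],nan=9)/; s/(z<.05)$/(z<.05)/' meas.py; sed -i 's/    for l,m in/    ok=np.isfinite(u); w\&=ok; s\&=ok\n    for l,m in/' meas.py
python3 meas.py f; python3 -c "
import cv2; i=cv2.imread('pics/f_scene.png'); cv2.imwrite('pics/f2.png',cv2.resize(i[80:310,130:400],None,fx=2.5,fy=2.5))"
```

```text
9.0 [0.4541 0.0149 0.0093] [-0.2  0.  -0.8]
top wedge 129 u [nan nan] v [nan nan nan] ang 0.0Traceback (most recent call last):
  File "meas.py", line 22, in <module>
    k=(P[:,0]>P[:,0].max()-60); f=np.polyfit(P[k,0],P[k,1],1); print("   yaw rel stand deg",np.degrees(f[0]).round(2),"v at max u",np.polyval(f,P[:,0].max()).round(1))
                                  ~~~~~~~~~~^^^^^^^^^^^^^^^^^
    raise TypeError("expected non-empty vector for x")
TypeError: expected non-empty vector for x
[ WARN:0@0.008] global loadsave.cpp:275 findDecoder imread_('pics/f_scene.png'): can't open/read file: check file path/integrity
Traceback (most recent call last):
TypeError: 'NoneType' object is not subscriptable
```

```bash
sed -i 's/np.ones((2,2)))>0$/np.ones((2,2)))>0; m\&=ok/' meas.py
python3 meas.py f; python3 -c "
import cv2; i=cv2.imread('pics/f_scene.png'); cv2.imwrite('pics/f2.png',cv2.resize(i[80:310,130:400],None,fx=2.5,fy=2.5))"
```

```text
9.05 [0.4541 0.0149 0.0093] [ 0.7 -0.4 -1.1]
top wedge 131 u [-87.1 -25.4] v [-22.3  -4.6  12.7] ang 2.73
   yaw rel stand deg 7.18 v at max u -2.4
top stone 4254 u [  1.8 177.2] v [-108.7    0.5  108.7] ang 0.33
   v -90 front u 1.7 z slope,z at front [8.00e-03 2.53e+01]
   v 40 front u 1.9 z slope,z at front [1.4000e-02 2.4507e+01]
scene wedge 677 u [-131.4  -21.6] v [-14.1   5.7  21.4] ang 0.53
   yaw rel stand deg -0.85 v at max u 4.5
scene stone 6689 u [  5.7 182. ] v [-97.8  18.  115.5] ang 0.2
   v -90 front u 5.9 z slope,z at front [-1.0000e-03  2.5647e+01]
   v 40 front u 6.3 z slope,z at front [-2.0000e-03  2.5783e+01]
wrist wedge 8636 u [-142.9  -64.9] v [-16.    0.7  18.7] ang 86.12
   yaw rel stand deg 2.89 v at max u 2.8
```

View pics/f2.png

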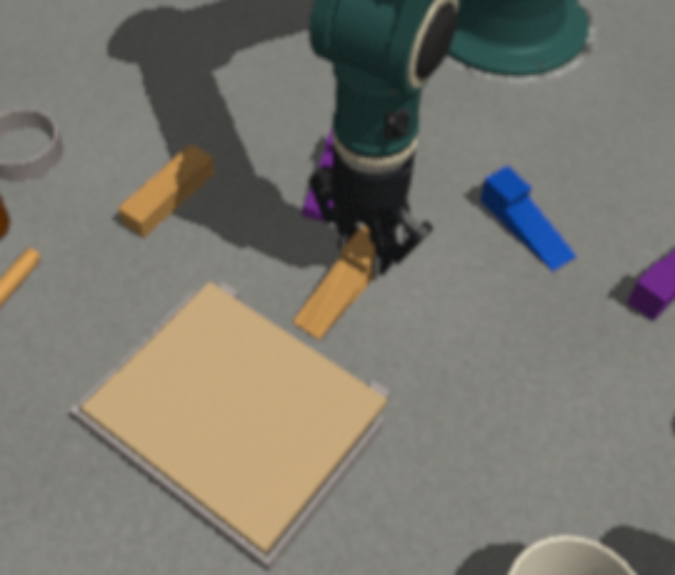

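Emit:
step_arm:
  rows:
    - [[0,0.007,0.003],[0,0,0],-1]
    - [[0,0.015,0.008],[0,0,0],-1]
    - [[-0.02,0.015,0.01],[0,0,0],-1]
    - [[-0.06,0.015,0.01],[0,0,0],-1]
    - [[-0.11,0.015,0.01],[0,0,0],-1]
    - [[-0.16,0.015,0.01],[0,0,0],-1]
    - [[-0.21,0.015,0.01],[0,0,0],-1]
    - [[-0.24,0.015,0.01],[0,0,0],-1]
    - [[-0.255,0.015,0.01],[0,0,0],-1]
    - [[-0.255,0.015,0.01],[0,0,0],-1]

```text
time_s: 10.45
tool_pos: [0.5024, 0.0104, 0.0075]
tcp_rot: [-0.246, -3.127, -0.001]
contact_force: [-7.1, 1.4, 13.1]
width: 0.0335
gripper_force: 61.2
```

```bash
python3 meas.py g; python3 go.py .53 .0037 .0072 81
```

```text
10.45 [0.5024 0.0104 0.0075] [-7.1  1.4 13.1]
top stone 4135 u [  1.4 177.1] v [-108.7    0.6  108.8] ang 0.32
   v -90 front u 1.7 z slope,z at front [9.00e-03 2.52e+01]
   v 40 front u 3.4 z slope,z at front [-0.065 33.253]
scene wedge 494 u [-82.7  -5.5] v [-11.2   8.7  24.7] ang 2.6
   yaw rel stand deg 0.38 v at max u 8.5
scene stone 6661 u [  5.6 181.9] v [-97.6  17.8 115.4] ang 0.07
   v -90 front u 6.2 z slope,z at front [-3.0000e-03  2.5822e+01]
   v 40 front u 5.5 z slope,z at front [-2.0000e-03  2.5793e+01]
wrist wedge 8632 u [-94.4 -17. ] v [-12.9   3.7  21.8] ang 89.84
   yaw rel stand deg 2.58 v at max u 5.5
wrist stone 909 u [-85.4  12.8] v [-74.6  48.1  82.1] ang 89.71
   v -90 front u 0.5 z slope,z at front [ 0.304 22.304]
   v 40 front u 0.5 z slope,z at front [-0.517 26.392]
at [0.5025 0.0104 0.0075] shift [-0.1412 -0.0114  0.0007] turn [ 0.     -0.0025 -0.0001]
```

Emit:
step_arm:
  rows:
    - [[-0.01,0,0],[0,0,0],-1]
    - [[-0.03,0,0],[0,0,0],-1]
    - [[-0.05,0,0],[0,0,0],-1]
    - [[-0.07,0,0],[0,0,0],-1]
    - [[-0.09,0,0],[0,0,0],-1]
    - [[-0.11,0,0],[0,0,0],-1]
    - [[-0.125,0,0],[0,0,0],-1]
    - [[-0.135,0,0],[0,0,0],-1]
    - [[-0.14,0,0],[0,0,0],-1]
    - [[-0.14,0,0],[0,0,0],-1]

```text
time_s: 11.85
tool_pos: [0.5224, 0.0074, 0.0073]
tcp_rot: [-0.243, -3.111, -0.002]
contact_force: [-26.5, 4.0, 34.1]
width: 0.0333
gripper_force: 64.3
```

```bash
python3 meas.py h; python3 go.py .537 .0045 .0072 81
```

```text
11.85 [0.5224 0.0074 0.0073] [-26.5   4.   34.1]
top stone 3690 u [-10.6 179. ] v [-108.7   -1.5  108.8] ang 0.54
   v -90 front u 5.0 z slope,z at front [9.0000e-03 2.5274e+01]
   v 40 front u -27.4 z slope,z at front [-0.381 71.637]
scene wedge 375 u [-62.2  -4.3] v [-11.6   8.8  24.3] ang 89.16
   yaw rel stand deg 3.03 v at max u 9.7
scene stone 6805 u [-14.6 184.9] v [-97.5  17.2 115.6] ang 89.84
   v -90 front u 8.0 z slope,z at front [-0.    25.691]
   v 40 front u 9.0 z slope,z at front [-1.0000e-03  2.5866e+01]
wrist wedge 8273 u [-74.1  -4.1] v [-12.7   3.9  21.1] ang 86.38
   yaw rel stand deg 1.73 v at max u 5.3
wrist stone 1779 u [-70.1  30.8] v [-72.    6.2  80.4] ang 90.0
   v -90 front u 3.9 z slope,z at front [ 0.068 23.822]
   v 40 front u 3.3 z slope,z at front [-0.218 28.657]
at [0.5225 0.0074 0.0073] shift [-0.074  -0.0031 -0.0009] turn [-0.0001 -0.0102  0.0005]
```

Emit:
step_arm:
  rows:
    - [[0,0,-0.002],[0,0,0],-1]
    - [[0,0,-0.004],[0,0,0],-1]
    - [[0,0,-0.006],[0,0,0],-1]
    - [[0,0,-0.008],[0,0,0],-1]
    - [[0,0,-0.01],[0,0,0],-1]
    - [[0,0,-0.01],[0,0,0],-1]
    - [[0,0,-0.01],[0,0,0],-1]
    - [[0,0,-0.01],[0,0,0],-1]
    - [[0,0,-0.01],[0,0,0],-1]
    - [[0,0,-0.01],[0,0,0],-1]

```text
time_s: 13.25
tool_pos: [0.5324, 0.0053, 0.0091]
tcp_rot: [-0.248, -3.132, 0.0]
contact_force: [-3.5, 0.7, -5.4]
width: 0.0335
gripper_force: 59.9
```

Emit:
step_arm:
  rows:
    - [[0,0,0.002],[0,0,0],-1]
    - [[0,0,0.004],[0,0,0],-1]
    - [[0,0,0.006],[0,0,0],-1]
    - [[0,0,0.006],[0,0,0],-1]
    - [[0,0,0.006],[0,0,0],-1]
    - [[0,0,0.006],[0,0,0],-1]
    - [[0,0,0.006],[0,0,0],-1]
    - [[0,0,0.006],[0,0,0],-1]
    - [[0,0,0.006],[0,0,0],-1]
    - [[0,0,0.006],[0,0,0],-1]

```text
time_s: 14.5
tool_pos: [0.5325, 0.0053, 0.0079]
tcp_rot: [0.248, 3.132, -0.0]
contact_force: [-4.0, -0.9, -5.0]
width: 0.0333
gripper_force: 60.0
```

```bash
cat > lift.py <<'E'
from h import *
o=status.get_obs(); print(o["time_s"],o["tool_pos"].round(4),o["contact_force"].round(1))
a=np.radians(-8.95); ex=np.array([np.cos(a),np.sin(a)]); ey=np.array([-ex[1],ex[0]])
def plane(n,new):
    if new: im,d,X=cloud(n); cv2.imwrite(f"pics/l{o['time_s']:.2f}_{n}.png",im)
    else: f=np.load("pics/f_%s.npz"%n); im,X=f["im"],f["X"]
    hsv=cv2.cvtColor(im,cv2.COLOR_BGR2HSV); q=X[...,:2]-np.array([.5775,-.0038]); u=q@ex; v=q@ey; z=X[...,2]
    m=(hsv[...,0]<22)&(hsv[...,1]>60)&(np.abs(v)<.12)&(u>.02)&(u<.19)&(z>.015)&(z<.045)
    P=np.column_stack([u[m],v[m],z[m]])*1000; A=np.column_stack([P[:,0],P[:,1],np.ones(len(P))])
    k=np.ones(len(P),bool)
    for _ in range(8):
        c=np.linalg.lstsq(A[k],P[k,2],rcond=None)[0]; k=np.abs(P[:,2]-A@c)<3
    return c
for n in("scene","top"):
    c0,c=plane(n,0),plane(n,1); dc=c-c0
    for l,p in(("front L",(0,110,1)),("front M",(0,0,1)),("front R",(0,-110,1)),("back",(180,0,1))): print(n,l,"rise mm",round(float(dc@p),2))
E
python3 lift.py
```

```text
14.5 [0.5325 0.0053 0.0079] [-4.  -0.9 -5. ]
scene front L rise mm 3.77
scene front M rise mm 3.77
scene front R rise mm 3.77
scene back rise mm 0.08
top front L rise mm 4.04
top front M rise mm 4.04
top front R rise mm 4.04
top back rise mm 0.19
```

Emit:
step_arm:
  rows:
    - [[-0.006,0,0],[0,0,0],-1]
    - [[-0.012,0,0],[0,0,0],-1]
    - [[-0.018,0,0],[0,0,0],-1]
    - [[-0.024,0,0],[0,0,0],-1]
    - [[-0.03,0,0.001],[0,0,0],-1]
    - [[-0.03,0,0.002],[0,0,0],-1]
    - [[-0.03,0,0.003],[0,0,0],-1]
    - [[-0.03,0,0.003],[0,0,0],-1]
    - [[-0.03,0,0.003],[0,0,0],-1]
    - [[-0.03,0,0.003],[0,0,0],-1]

```text
time_s: 15.85
tool_pos: [0.5387, 0.0045, 0.0076]
tcp_rot: [0.248, 3.131, 0.0]
contact_force: [-4.4, 0.9, -0.8]
width: 0.0333
gripper_force: 60.4
```

```bash
python3 lift.py; python3 meas.py k | grep -A1 "wedge"; python3 -c "
import cv2; i=cv2.imread('pics/k_scene.png'); cv2.imwrite('pics/k2.png',cv2.resize(i[80:310,130:400],None,fx=2.5,fy=2.5))"
```

```text
15.85 [0.5387 0.0045 0.0076] [-4.4  0.9 -0.8]
scene front L rise mm 5.06
scene front M rise mm 5.05
scene front R rise mm 5.04
scene back rise mm 0.09
top front L rise mm 4.96
top front M rise mm 4.83
top front R rise mm 4.71
top back rise mm 0.2
scene wedge 282 u [-47.3  -3.3] v [-11.8   7.8  23.9] ang 0.8
   yaw rel stand deg 8.58 v at max u 10.2
--
wrist wedge 7547 u [-57.9   0.3] v [-13.    3.5  20.3] ang 89.66
   yaw rel stand deg 2.74 v at max u 6.0
```

View pics/k2.png

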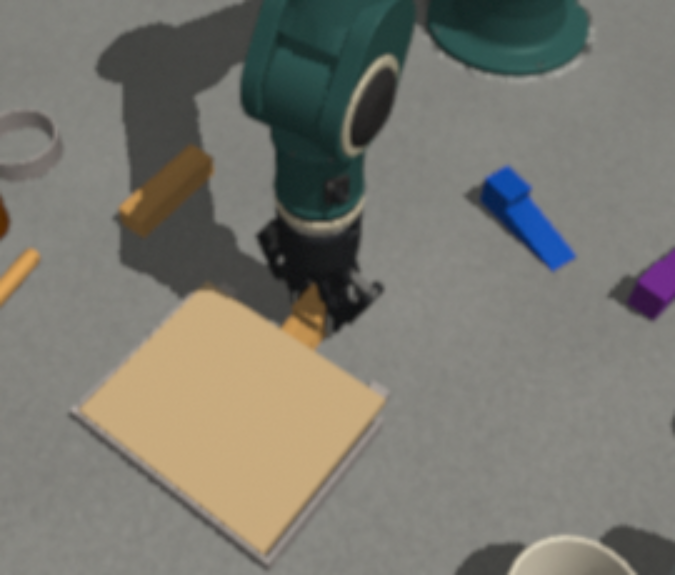

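The wedge is under the middle of the front edge at crop (308,330), with the fingers clear of the stone. The edge is up about 5 mm at both ends, and the back is down. Handing in.

```bash
python3 -c "
from plant import robot; print(robot.finish_job())"
```

```text
the job is handed in; nothing more can be done
None
```

I handed the job in with the wedge still gripped, lying flat and square under the middle of the stone's front edge; that edge measured about 5 mm clear of the runners at both ends, the back was down, and the gripper was off the stone (the hand-in returned no verdict).

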